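# Slide the top bin divider off its pile and weigh it

### The job

Of the two long dark plastic dividers piled on the white steel step, slide the top one towards the robot until about 5 cm of it sticks out over the step's front edge, still lying flat. Then pinch it across its width by the end that sticks out, lift it away and lay it flat on the middle of the round pan of the scale. Leave the divider beneath it where it is on the step.

Things in the scene. Friction and masses are not known exactly. Their poses are not given: they have to be found in the camera images.
- divider_mid (a point): The top divider: a plain flat dark plastic sheet 200 mm long (x axis), 55 wide (y), 6 thick (z), 45 to 95 g, loose on an identical one, slippery. The point is its centre, half-way up. At the start its x axis points away from the robot, within 0.1 rad of the step's, its near end 15 to 45 mm behind the step's front edge. It slides when pressed from above on its far half (5 to 10 N) and dragged.
- lower_mid (a point): The identical divider (200 x 55 x 6 mm) under the top one; the point is its centre, half-way up. It lies on the step's deck, its near end just behind the step's front lip, which stops it from sliding forward with the top one.
- step: White steel stand, fixed, 260 mm deep (x), 270 wide (y). Origin: centre of its footprint on the table; x points to its back, away from the robot. Deck 80 mm above the table; a lip at the front is 4 mm higher, its outer face (the front edge) at x = -130 mm, with free space before it. A short divider and a 60 mm tall can also stand on the deck, 15 mm or more beside the pile.
- pan (a point): Centre of the upper face of the scale's round steel pan: 110 mm across, 6 thick, rigid, level, 95 mm above the table on a column 40 mm thick. The housing below is 180 x 160 mm, 43 high, so 46 mm are free under the pan's rim. The divider is longer than the pan, so its ends stick out over the rim; any direction will do.
Things that resemble listed ones, but are neither listed nor needed, are in the scene too. What is shaped like the part that bears divider_mid but turquoise is not meant. Leave any turquoise look-alike of the part that bears pan alone.

How it is judged:
On the way, in this order (a step that is already met when the one before it is completed fails the run):
1. the top divider sticks out 30 to 85 mm over the step's front edge, still lying flat on the pile (x of divider_mid in the frame of step between -0.115 and -0.06 m and z of divider_mid in the frame of step between 0.084 and 0.094 m and angle between divider_mid's own z axis and vertical below 0.12 rad), for 0.2 s.
2. the divider is held by the fingers at the end that stuck out (within 60 mm of it) and lifted at least 30 mm (z of divider_mid in the frame of step above 0.119 m and x of the grasp point in the frame of divider_mid below -0.04 m and contact force between the fingers and divider above 1 N), for 0.1 s.
At the end, for the whole second after the job is handed in: The top divider rests flat (within 7 degrees) and still on the scale's pan, its centre within 30 mm of the pan's centre, released; the lower divider lies flat on the step within 25 mm of where it was (horizontal distance between divider_mid and pan below 0.03 m and z of divider_mid in the frame of pan between 0 and 0.007 m and angle between each of divider_mid, lower_mid's own z axis and vertical below 0.12 rad and contact force between divider and scale above 0.1 N and linear speed of divider below 0.02 m/s and angular speed of divider below 0.2 rad/s and distance of lower_mid from where it was at the start of the episode below 0.025 m); the robot touches nothing.
It fails at once if the lower divider is taken along: moved more than 25 mm (distance of lower_mid from where it was at the start of the episode above 0.025 m).
It also fails if it takes over 58 s, if anything falls off the work surface, if the arm or the gripper's body presses on something with over 40 N, if the wrist force passes 120 N, or if a joint passes its speed limit or range.

### The arm

A 7-joint arm with a two-finger parallel gripper is mounted at the origin on the work surface. World frame = base frame: x ahead of the robot, y to its left, z up, the work surface at z = 0. Lengths are in m, angles in rad, forces in N, time in s.
With the tool pointing down it reaches from about 0.425 to 0.875 m from the base axis. Payload 4.7 kg.
Tool frame: the origin (TCP) lies midway between the tips of the shut fingers; the grasp point (between the pads) lies 19 mm behind it; y points along the fingers, x is the direction in which the jaws open and shut, and the axes are right-handed (so a half turn about y gives the same grasp; the last joint's range is limited). The gripper opens to 87 mm and grips with 3 to 60 N. Pads are 19 mm wide; open, the fingers measure 117 mm over their backs; the gripper's body (75 mm by 190 mm) begins 51 mm behind the grasp point.
Start: joints at [-1.32, 0.321, -0.07, 1.45, 0.023, 1.371, -0.057], TCP at [0.153, 0.632, 0.223] pointing down, gripper open.
Joint ranges: [-2.86, 2.86], [-0.3, 2.09], [-1.38, 1.24], [0.06, 2.45], [-1.56, 4.7], [0.09, 2.05], [-2.69, 2.69]. Speed limits (rad/s): [2.57, 2.57, 3.14, 3.14, 3.14, 3.14, 3.14].

### API

Orientations are given as a unit quaternion [w, x, y, z].
In Python, from cell import env, jaws, ik, read_camera, close_job, status gives the robot as it stands. Calls block until the motion is done:
- env.movep(position, orientation): joint-space move of the TCP to a pose.
- env.line_to(position, attitude=None, v=0.15, contact_N=None): straight line of the TCP; attitude=None keeps the orientation; v is the mean speed in m/s. With contact_N (N) it stops when the force on the tool has changed by that much, and returns True; else False.
- env.goto_joints(angles): joint-space move.
- jaws.open_jaws() and jaws.clamp(grasp_force=None): open the fingers fully, or close them until they stop; grasp_force is the grip in N (None keeps the last).
- env.wait(seconds).
- ik(position, orientation): joint angles nearest the present ones, or None.
- read_camera(name): name is "side" or "top" or "wrist"; returns a dict with "frame" (384x512x3 uint8, blue, green, red), "K" (3x3 intrinsics, pixels), "dist" ([k1, k2, p1, p2, k3] as OpenCV has them; the pictures are not rectified), "rvec" (rotation vector, rad) and "tvec" (3), from world to camera coordinates, as OpenCV has them; the wrist camera has in their place "hand_eye" (4x4, takes a point from camera to tool coordinates, whose origin is the TCP and whose axes are the tool frame's). Camera axes: x right, y down, z forward; pixel columns grow to the right and rows downward; lengths in m; the calibration is good to about 2 mm. A picture is of the moment at which its call begins: read the wrist's pose just before it. There is no depth.
A pose or a line that the arm cannot do raises env.MotionError and nothing moves.
- close_job(): hands the job in, once; it reports no verdict.
Readings, each from a call of its own:
- status.get_time(): time.
- status.get_joint_positions(): joint angles.
- status.get_qvel(): joint speeds.
- status.get_joint_efforts(): joint torques, N m.
- status.get_tcp_pos(): TCP position.
- status.get_ee_rot(): TCP orientation.
- status.get_ft_force(): force on the tool from outside, world axes, zero at the start.
- status.get_ft_torque(): the same for the moment, N m.
- status.get_grip_width(): opening from 0.0 (shut) to 1.0 (fully open).
Only numpy, scipy, OpenCV 4.12 (cv2) and the standard library are available. Lean on these libraries where they do the work, as an engineer would, in place of code of your own. Each camera call takes 0.05 s, during which the arm holds its last target.

## Working session

There is one attempt and no reset: what is moved stays moved. The work goes in short steps, each a Python script; the robot and the scene stay as the last script left them, time stands still between calls to the robot, and variables do not carry over. Pictures are saved under pics/ and viewed, and the job is handed in when it is done.

```bash
ls; mkdir -p pics
python3 - <<'E'
from cell import env, jaws, ik, read_camera, close_job, status
import cv2
for n in ("side","top","wrist"):
    c=read_camera(n); cv2.imwrite(f"pics/{n}0.png",c["frame"]); print(n,c["K"].tolist() if hasattr(c["K"],'tolist') else c["K"],c["dist"],c.get("rvec"),c.get("tvec"),c.get("hand_eye"))
print(status.get_time(),status.get_tcp_pos(),status.get_ee_rot())
E
```

```text
pics
side [[400.0617869277964, 0.0, 259.48169411021513], [0.0, 400.0617869277964, 184.5549917758146], [0.0, 0.0, 1.0]] [-0.05698933  0.          0.          0.          0.        ] [ 2.13045457 -0.84357776  0.40066984] [-0.23076795  0.36982406  1.1502451 ] None
top [[485.6793125796965, 0.0, 263.71999436335966], [0.0, 485.6793125796965, 195.5539619892237], [0.0, 0.0, 1.0]] [-0.16264341  0.          0.          0.          0.        ] [ 2.17018856 -2.10541722  0.20789431] [0.156472   0.48691319 1.84074722] None
wrist [[311.97427728297293, 0.0, 254.27402352982304], [0.0, 311.97427728297293, 190.3119861174776], [0.0, 0.0, 1.0]] [0.00788621 0.         0.         0.         0.        ] None None [[ 9.99999392e-01  1.10250542e-03 -1.68093105e-05  5.75305206e-04]
 [ 2.90059099e-04 -2.48321791e-01  9.68677554e-01 -1.61657936e-01]
 [ 1.06379813e-03 -9.68676970e-01 -2.48321960e-01  6.67944653e-02]
 [ 0.00000000e+00  0.00000000e+00  0.00000000e+00  1.00000000e+00]]
0.15 [0.15242633 0.63142582 0.22174662] [-0.55521759  0.55589271  0.43705596 -0.43783423]
```

View pics/side0.png

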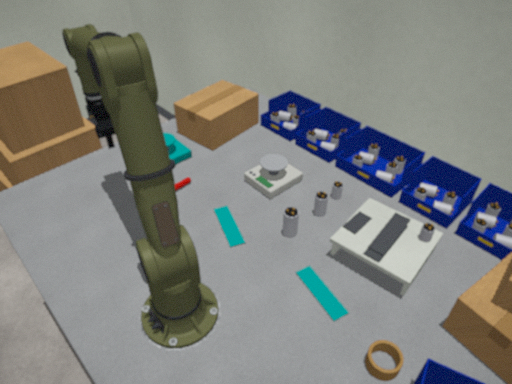

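View pics/top0.png

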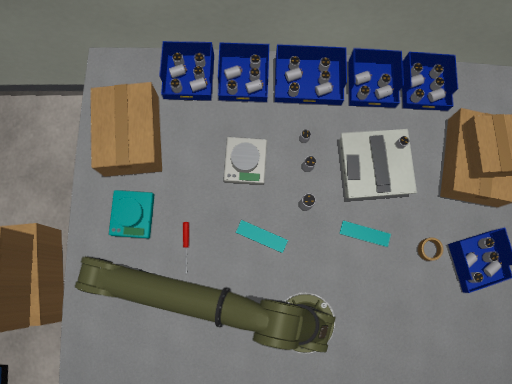

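View pics/wrist0.png

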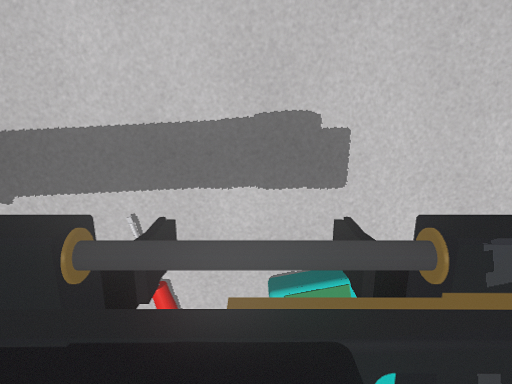

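The top view shows the robot base at (305,323), the white step at (377,165) and the white scale with its pan at (245,157).

Candidates:
- **Divider:** the long dark pile at (380,163) is the one I want. The short dark divider at (353,167) and the turquoise strips at (262,236) and (365,234) are look-alikes.
- **Scale:** the white one at (245,157) fits the description. The turquoise one at (131,213) is to be left alone.

Next are close crops and measurements.

```bash
cat > h.py <<'E'
import numpy as np, cv2
from cell import env, jaws, ik, read_camera, close_job, status
from scipy.spatial.transform import Rotation as R
def pose(c, T=None):
    if c.get("rvec") is not None:
        Rm=cv2.Rodrigues(np.array(c["rvec"],float))[0]; t=np.array(c["tvec"],float).ravel(); return Rm.T,-Rm.T@t
    H=T@np.array(c["hand_eye"]); return H[:3,:3],H[:3,3]
def tool():
    p=status.get_tcp_pos(); q=np.array(status.get_ee_rot()); T=np.eye(4); T[:3,:3]=R.from_quat(q[[1,2,3,0]]).as_matrix(); T[:3,3]=p; return T
def plane(c,px,z,T=None):
    Rm,o=pose(c,T); px=np.array(px,float).reshape(-1,1,2)
    n=cv2.undistortPoints(px,np.array(c["K"]),np.array(c["dist"]))[:,0]
    d=np.c_[n,np.ones(len(n))]@Rm.T
    return o+d*((z-o[2])/d[:,2])[:,None]
def quat(Rm):
    q=R.from_matrix(Rm).as_quat(); return [q[3],q[0],q[1],q[2]]
def proj(c,P,T=None):
    Rm,o=pose(c,T); r=cv2.Rodrigues(Rm.T)[0]; return cv2.projectPoints(np.array(P,float).reshape(-1,1,3),r,-Rm.T@o,np.array(c["K"]),np.array(c["dist"]))[0][:,0]
E
python3 - <<'E'
from h import *
c=read_camera("top"); f=c["frame"]; s=read_camera("side")["frame"]
a=cv2.resize(f[115:215,325:430],None,fx=5.5,fy=5.5,interpolation=cv2.INTER_NEAREST); cv2.imwrite("pics/tstep.png",a)
cv2.imwrite("pics/tscale.png",cv2.resize(f[125:195,210:280],None,fx=6,fy=6,interpolation=cv2.INTER_NEAREST))
cv2.imwrite("pics/sstep.png",cv2.resize(s[190:300,320:450],None,fx=5,fy=5,interpolation=cv2.INTER_NEAREST))
# pile mask
sub=f.astype(int); g=sub.mean(2); m=np.zeros(g.shape,np.uint8); m[125:205,335:420]=(g[125:205,335:420]<110)
for ct in cv2.findContours(m,cv2.RETR_EXTERNAL,cv2.CHAIN_APPROX_NONE)[0]:
    if cv2.contourArea(ct)>40:
        r=cv2.minAreaRect(ct); print(r); P=plane(c,cv2.boxPoints(r),0.092); print(P.round(4).tolist(), np.linalg.norm(np.diff(P,axis=0),axis=1))
w=np.zeros(g.shape,np.uint8); w[120:210,330:425]=(g[120:210,330:425]>195); 
ct=max(cv2.findContours(w,cv2.RETR_EXTERNAL,cv2.CHAIN_APPROX_NONE)[0],key=cv2.contourArea); r=cv2.minAreaRect(ct); print("step",r, plane(c,cv2.boxPoints(r),0.08).round(4).tolist())
print(g[150:165,240:250].round()[::4,::3], f[140,230],f[157,245])
E
```

```text
((353.0, 167.0), (24.0, 12.0), 90.0)
[[0.6423, -0.1451, 0.092], [0.6441, -0.1922, 0.092], [0.5491, -0.1912, 0.092], [0.5474, -0.1446, 0.092]] [0.04713758 0.09506423 0.04666156]
((359.17755126953125, 183.43942260742188), (91.03168487548828, 46.41482162475586), 39.889583587646484)
[[0.5695, 0.0004, 0.092], [0.7158, -0.1147, 0.092], [0.4938, -0.3873, 0.092], [0.3532, -0.2681, 0.092]] [0.1860904  0.35156878 0.1843407 ]
((401.7500305175781, 142.24998474121094), (8.485280990600586, 13.435027122497559), 45.0)
[[0.6944, -0.3326, 0.092], [0.7352, -0.3724, 0.092], [0.7116, -0.3961, 0.092], [0.6711, -0.3561, 0.092]] [0.05701475 0.03338809 0.05694821]
((379.7857971191406, 163.53123474121094), (57.310447692871094, 14.265766143798828), 81.7028579711914)
[[0.7217, -0.2313, 0.092], [0.7327, -0.2881, 0.092], [0.5069, -0.3161, 0.092], [0.4971, -0.2604, 0.092]] [0.05784126 0.22747466 0.05651821]Traceback (most recent call last):
  File "<stdin>", line 12, in <module>
ValueError: max() iterable argument is empty
```

View pics/tstep.png

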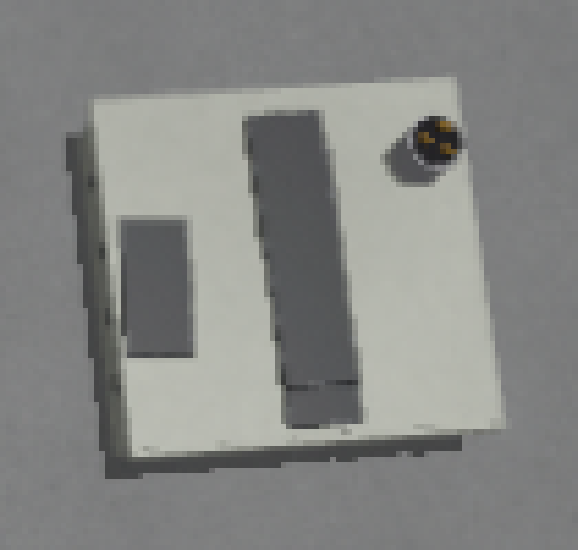

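View pics/sstep.png

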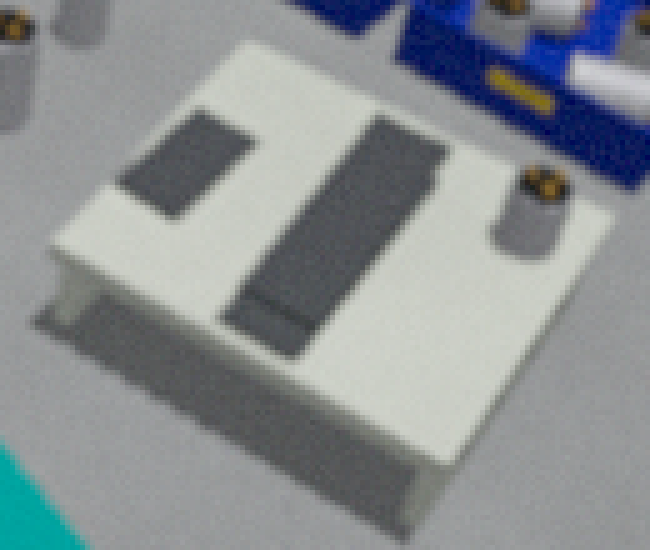

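View pics/tscale.png

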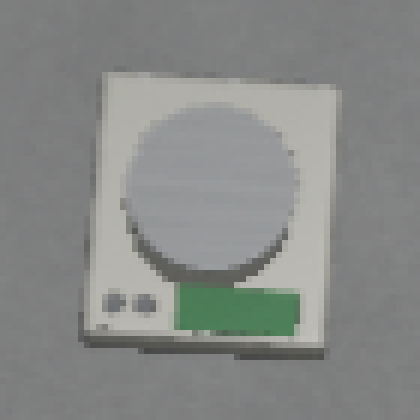

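Run:
```python
from h import *
c=read_camera("top")
def conv(p,o,s): return (np.array(p,float)/s)+np.array(o)-0.5
D=conv([(243,114),(322,109),(359,381),(283,386)],(325,115),5.5)
P=plane(c,D,0.092); print("top",P.round(4).tolist(),np.linalg.norm(P-np.roll(P,-1,0),axis=1).round(4),P.mean(0))
ax=(P[0]+P[1]-P[2]-P[3])/2; print("yaw",np.arctan2(ax[1],ax[0]))
L=plane(c,conv([(283,428),(362,423)],(325,115),5.5),0.086); print("low",L)
S=plane(c,conv([(92,99),(457,78),(505,428),(131,457)],(325,115),5.5),[0.08]); print("step",S.round(4).tolist(),np.linalg.norm(S-np.roll(S,-1,0),axis=1).round(4),S.mean(0)); ax=(S[0]+S[1]-S[2]-S[3])/2; print("yaw",np.arctan2(ax[1],ax[0]))
print("pan",plane(c,conv([(213,186)],(210,125),6),0.095),plane(c,conv([(125,186),(300,186),(213,102),(213,271)],(210,125),6),0.095))
s=read_camera("side")
D2=conv([(375,114),(452,147),(317,325),(250,288)],(320,190),5); P2=plane(s,D2,0.092); print("side top",P2.round(4).tolist(),P2.mean(0))
S2=plane(s,conv([(245,40),(614,213),(447,463),(50,243)],(320,190),5),0.082); print("side step",S2.round(4).tolist(),S2.mean(0))
# can height/position
print(plane(c,conv([(438,140)],(325,115),5.5),0.14))
f=s["frame"][140:205,230:310]; cv2.imwrite("pics/sscale.png",cv2.resize(f,None,fx=6,fy=6,interpolation=cv2.INTER_NEAREST))
```

```text
top [[0.7257, -0.2318, 0.092], [0.7321, -0.2895, 0.092], [0.5346, -0.3118, 0.092], [0.5291, -0.2573, 0.092]] [0.058  0.1988 0.0548 0.1983] [ 0.63036464 -0.27259145  0.092     ]
yaw 0.12093069901573991
low [[ 0.50044518 -0.25842009  0.086     ]
 [ 0.50587249 -0.31513149  0.086     ]]
step [[0.736, -0.1251, 0.08], [0.7642, -0.394, 0.08], [0.5069, -0.4211, 0.08], [0.4775, -0.1518, 0.08]] [0.2704 0.2587 0.2708 0.2598] [ 0.62115948 -0.27302384  0.08      ]
yaw 0.10382575838541233
pan [[0.62537894 0.2479166  0.095     ]] [[0.62355816 0.303905   0.095     ]
 [0.62722567 0.19255742 0.095     ]
 [0.6809351  0.24993678 0.095     ]
 [0.5698754  0.24591815 0.095     ]]
side top [[0.7224, -0.2346, 0.092], [0.7323, -0.2878, 0.092], [0.5348, -0.3122, 0.092], [0.53, -0.2668, 0.092]] [ 0.62988406 -0.27536081  0.092     ]
side step [[0.7321, -0.1241, 0.082], [0.7662, -0.3904, 0.082], [0.5099, -0.4193, 0.082], [0.4778, -0.1528, 0.082]] [ 0.62151913 -0.27166491  0.082     ]
[[ 0.69794421 -0.35893532  0.14      ]]
```

View pics/sscale.png

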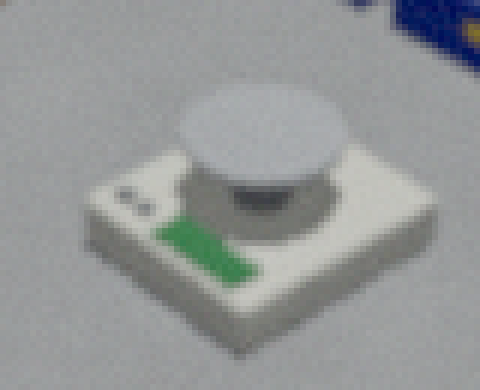

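The crop confirms the choice. The two views agree within 3 mm:
- **Step:** centre (0.621,-0.272), yaw 0.104, measured size 270x259 mm.
- **Top divider:** centre (0.630,-0.274), yaw about 0.115, measured length 199 mm, near end about 39 mm behind the front edge.
- **Pan:** centre (0.625,0.248), diameter 111 mm.

Now to press and slide.

```bash
cat >> h.py <<'E'
YAW=0.115
C=np.array([0.630,-0.274]); STEP=np.array([0.6213,-0.2725]); SY=0.104
PAN=np.array([0.6254,0.248])
def down(yaw,sgn=1):
    # divider direction = yaw; jaws across it
    y=np.array([0,0,-1.]); x=sgn*np.array([-np.sin(yaw),np.cos(yaw),0]); return quat(np.c_[x,y,np.cross(x,y)])
E
python3 - <<'E'
from h import *
print(tool().round(2))
u=np.array([np.cos(YAW),np.sin(YAW)])
for s in (1,-1):
    for nm,p,yw in (("press",[*(C+.065*u),.13],YAW),("grasp",[*(C-.17*u),.07],YAW),("pan",[*(PAN-.078*np.array([1,0])),.08],0.),("panhi",[*(PAN-.078*np.array([np.cos(.5),np.sin(.5)])),.25],.5)):
        q=ik(p,down(yw,s)); print(s,nm,None if q is None else np.round(q,2))
E
```

```text
[[ 0.23 -0.   -0.97  0.15]
 [ 0.97 -0.    0.23  0.63]
 [-0.   -1.   -0.    0.22]
 [ 0.    0.    0.    1.  ]]
1 press [-0.19  0.7   0.85  1.31 -0.52  1.35  2.33]
1 grasp [-0.48  0.48  1.22  1.92 -0.51  1.11  2.63]
1 pan [-0.7   0.33  0.27  1.75 -0.1   1.07  1.18]
1 panhi [-0.68  0.19  0.32  1.56 -0.06  1.39  1.71]
-1 press [-0.23  0.73  0.93  1.32 -0.58  1.37 -0.78]
-1 grasp [-0.24  0.31  0.88  1.91 -0.28  1.04 -0.7 ]
-1 pan [-0.9   0.35  0.52  1.76 -0.2   1.08 -1.89]
-1 panhi [-0.83  0.2   0.5   1.57 -0.1   1.39 -1.4 ]
```

Run:
```python
from h import *
u=np.array([np.cos(YAW),np.sin(YAW)])
q=down(YAW,-1)
jaws.clamp(grasp_force=20)
P=C+.065*u
env.movep([*P,.20],q)
env.line_to([*P,.115],v=.1)
print(status.get_time(),status.get_ft_force(),status.get_tcp_pos())
r=env.line_to([*P,.085],v=.015,contact_N=6)
print(r,status.get_time(),status.get_ft_force(),status.get_tcp_pos())
env.wait(.2); print(status.get_ft_force())
c=read_camera("side"); cv2.imwrite("pics/press.png",cv2.resize(c["frame"][150:310,290:460],None,fx=4,fy=4))
```

```text
6.525 [ 0.51963756  0.31075466 -0.51165527] [ 0.69514178 -0.2668558   0.11598979]
True 7.9083 [-0.3625989  -0.44111248  4.9393119 ] [ 0.69472949 -0.26663472  0.09257075]
[-0.53047882  0.1229871   4.96876952]
```

View pics/press.png

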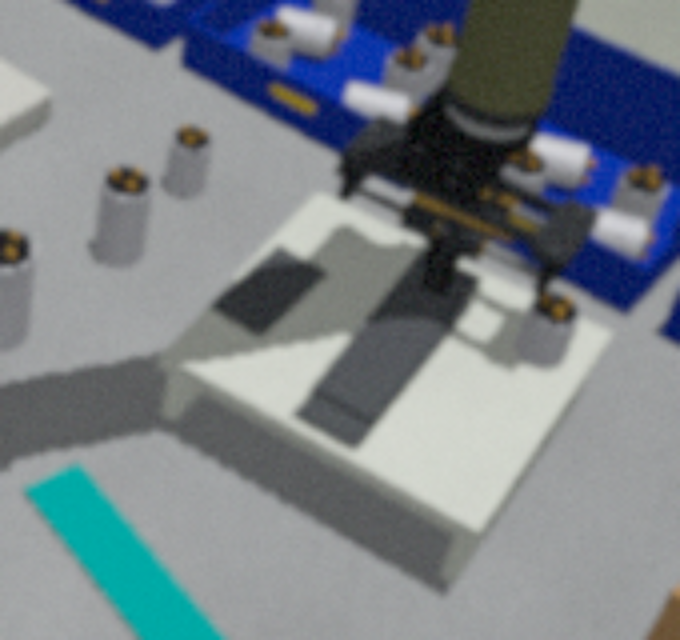

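The fingers are on the far half of the top divider, and contact at z=0.0926 matches the expected 0.092. I'll drag a short test length first.

Run:
```python
from h import *
d=-np.array([np.cos(SY),np.sin(SY)])
p=status.get_tcp_pos().copy() if hasattr(status.get_tcp_pos(),'copy') else np.array(status.get_tcp_pos())
z=p[2]-.0008
for k in (1,2):
    env.line_to([*(p[:2]+d*.012*k),z],v=.03); print(status.get_ft_force(),status.get_tcp_pos())
c=read_camera("side"); cv2.imwrite("pics/drag1.png",cv2.resize(c["frame"][190:300,320:450],None,fx=5,fy=5))
print(status.get_time())
```

```text
[1.75947146e-01 6.18443668e-03 7.16046178e+00] [ 0.68250276 -0.26833946  0.09257374]
[-0.17372852 -0.18448415  6.27933047] [ 0.67058868 -0.26959829  0.0925553 ]
9.2833
```

View pics/drag1.png

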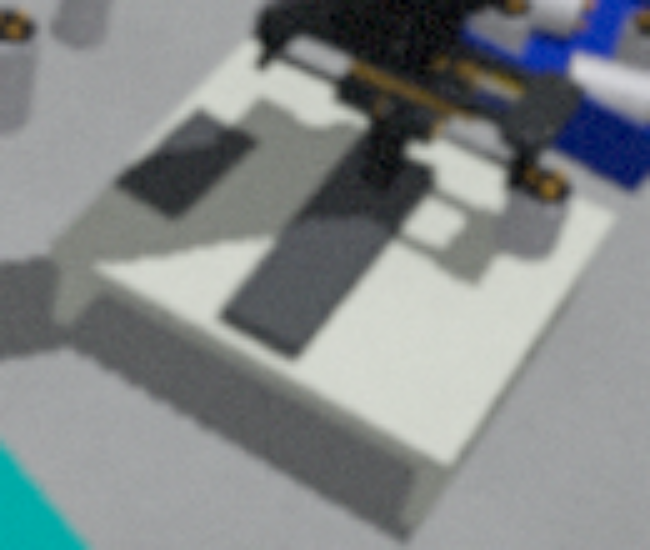

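The top divider follows, and its near end is now level with the lower one's. I'll drag the remaining 67 mm.

Run:
```python
from h import *
d=-np.array([np.cos(SY),np.sin(SY)])
p=np.array(status.get_tcp_pos()); z=.0917
for k in range(1,4):
    env.line_to([*(p[:2]+d*.067*k/3),z],v=.03); print(status.get_ft_force(),status.get_tcp_pos())
env.wait(.3)
p=np.array(status.get_tcp_pos())
env.line_to([p[0],p[1],.2],v=.12)
T=tool(); 
for n in ("side","top"):
    c=read_camera(n); cv2.imwrite(f"pics/slid_{n}.png",c["frame"])
    x=c["frame"][190:310,300:450] if n=="side" else c["frame"][115:225,315:430]
    cv2.imwrite(f"pics/slid_{n}c.png",cv2.resize(x,None,fx=5,fy=5,interpolation=cv2.INTER_NEAREST))
print(status.get_time())
```

```text
[-0.68039201 -0.29640777  6.14495978] [ 0.64844739 -0.27234947  0.09253904]
[-0.08595167 -0.30754504  6.79318214] [ 0.6262434  -0.27463158  0.09253716]
[ 0.41434383 -0.24883994  6.70131254] [ 0.60402939 -0.27700034  0.09252185]
13.425
```

View pics/slid_sidec.png

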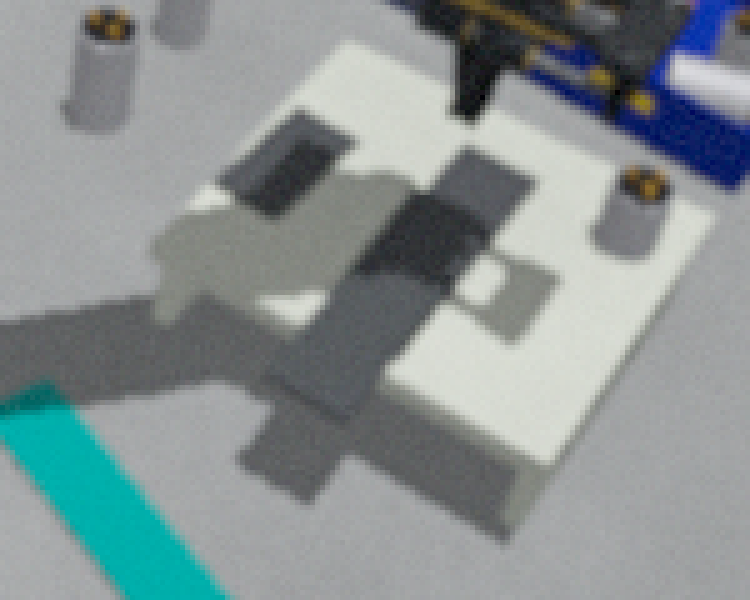

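View pics/slid_topc.png

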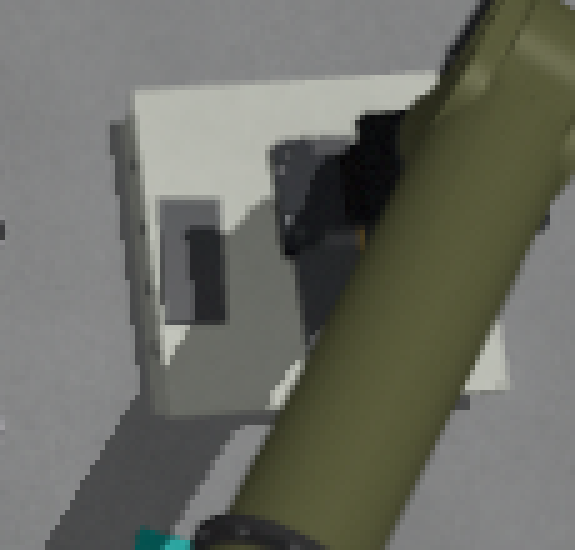

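Side crop: the overhanging end is at (270,374)–(350,420), flat. I'll compare that with the dead-reckoned pose.

Run:
```python
from h import *
c=read_camera("side")
cv=lambda p:(np.array(p,float)/5)+np.array((300,190))-.5
P=plane(c,cv([(270,371),(350,415),(460,148),(538,182)]),.092); print(P.round(4))
d=-np.array([np.cos(SY),np.sin(SY)]); su=-d; sv=np.array([-su[1],su[0]])
print("step-frame",[( (p[:2]-STEP)@su, (p[:2]-STEP)@sv) for p in P])
Cn=C+d*.091; u=np.array([np.cos(YAW),np.sin(YAW)]); v=np.array([-u[1],u[0]])
pr=proj(c,[[*(Cn-.1*u+s*.0275*v),.092] for s in(1,-1)]); print("pred px crop",(pr+.5-[300,190])*5, Cn,(Cn-STEP)@su)
```

```text
[[ 0.4412 -0.272   0.092 ]
 [ 0.4485 -0.3237  0.092 ]
 [ 0.6865 -0.2457  0.092 ]
 [ 0.6964 -0.2986  0.092 ]]
step-frame [(np.float64(-0.17906741935935688), np.float64(0.019182334737936735)), (np.float64(-0.17717430252874797), np.float64(-0.033013539879837676)), (np.float64(0.0675986109559331), np.float64(0.019884903571591513)), (np.float64(0.07197565106994148), np.float64(-0.03379860661207364))]
pred px crop [[259.64516218 370.61156414]
 [342.62714595 418.49099531]] [ 0.53949168 -0.28344695] -0.08250272614395594
```

The overhang is about 50 mm with the centre at x≈-0.080 in the step frame, and the lower divider's end is still at the lip. I'll grasp 22 mm from the tip.

Run:
```python
from h import *
u=np.array([np.cos(YAW),np.sin(YAW)]); G=np.array([.443,-.2965])+.022*u
jaws.open_jaws()
q=down(YAW,-1)
env.movep([*G,.2],q)
env.line_to([*G,.12],v=.12)
T=tool(); c=read_camera("wrist"); cv2.imwrite("pics/w1.png",c["frame"])
s=read_camera("side"); cv2.imwrite("pics/s1.png",cv2.resize(s["frame"][190:310,290:450],None,fx=4,fy=4))
print(status.get_time(),status.get_tcp_pos())
```

```text
16.525 [ 0.46562929 -0.29437939  0.12101005]
```

View pics/w1.png

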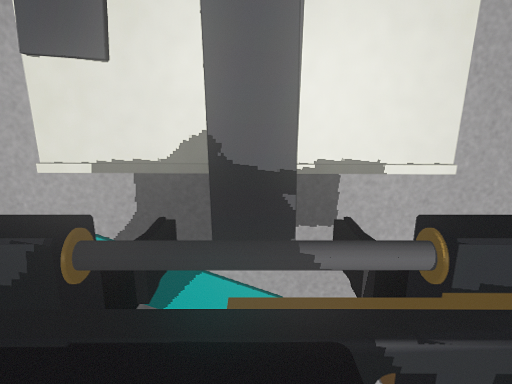

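View pics/s1.png

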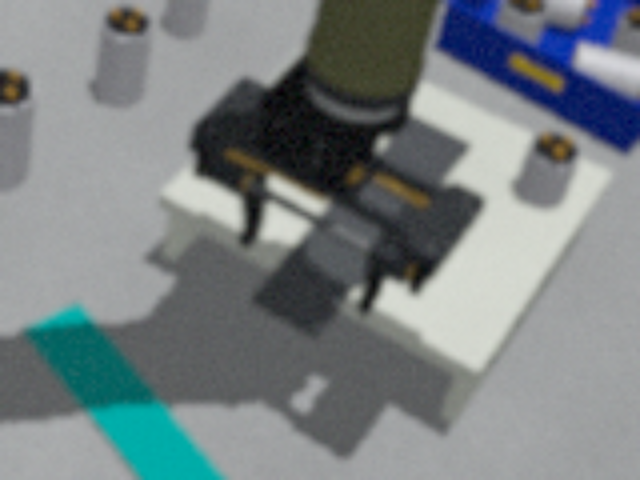

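The wrist view shows the divider centred between the open fingers and aligned with them: edges at columns 211 and 295, midline about 253 at every row. I'll descend, clamp and lift.

Run:
```python
from h import *
p=np.array(status.get_tcp_pos())
print(env.line_to([.4655,-.2944,.070],v=.06,contact_N=8))
jaws.clamp(grasp_force=45)
print(status.get_grip_width()*87,status.get_tcp_pos(),status.get_ft_force())
env.line_to([.4655,-.2944,.15],v=.06); env.wait(.3)
print(status.get_grip_width()*87,status.get_tcp_pos(),status.get_ft_force(),status.get_ft_torque())
T=tool(); c=read_camera("wrist"); cv2.imwrite("pics/w2.png",c["frame"])
s=read_camera("side"); cv2.imwrite("pics/s2.png",cv2.resize(s["frame"][150:310,290:450],None,fx=4,fy=4))
print(status.get_time())
```

```text
False
54.1731322128815 [ 0.46555113 -0.29442069  0.07008249] [0.12047598 0.32251365 0.37756363]
54.21429157015576 [ 0.46544875 -0.29436121  0.14985975] [-0.84583931 -0.71951736 -0.9883225 ] [-0.0922195   0.20779756  0.02753753]
20.0667
```

View pics/w2.png

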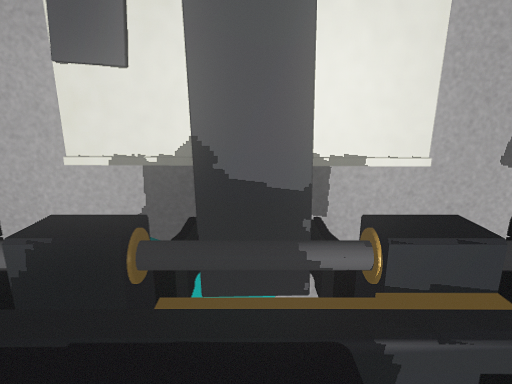

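View pics/s2.png

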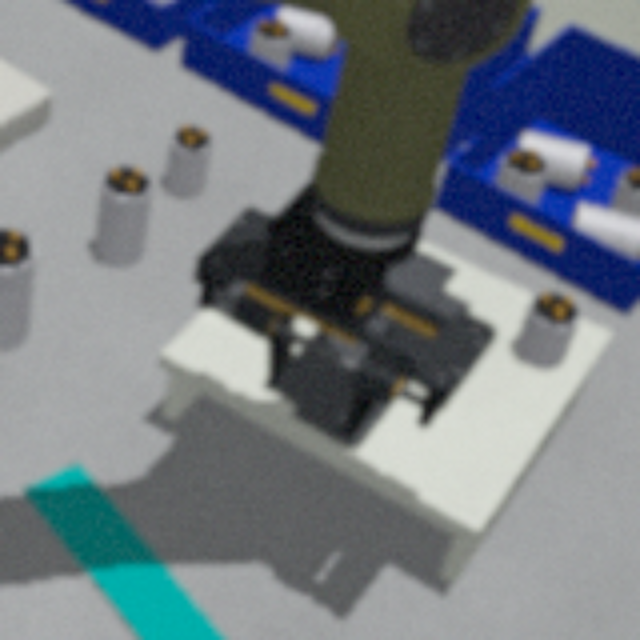

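The divider is lifted (grip 54.2 mm). I'll check for droop with the apparent width along the divider, cast onto the tool plane y=-19 mm.

Run:
```python
from h import *
c=read_camera("wrist"); T=tool(); g=c["frame"].mean(2)
zt=T[2,3]+.019+.003
for r,(a,b) in {8:(184,316),80:(188,315),150:(192,313)}.items():
    print([int(x) for x in g[r,a-4:a+5]],[int(x) for x in g[r,b-4:b+5]])
    P=plane(c,[(a,r),(b,r)],zt,T); print(r,P.round(4).tolist(),np.linalg.norm(P[0]-P[1]))
cv2.imwrite("pics/w3.png",cv2.resize(c["frame"][:200],None,fx=1.5,fy=1.5))
t=read_camera("top"); cv2.imwrite("pics/t3.png",cv2.resize(t["frame"][100:250,210:430],None,fx=3.5,fy=3.5))
```

```text
[222, 211, 147, 75, 95, 96, 93, 94, 93] [96, 95, 94, 88, 89, 235, 226, 225, 223]
8 [[0.5693, -0.2537, 0.172], [0.5754, -0.3063, 0.172]] 0.05294024650286605
[226, 229, 219, 129, 78, 99, 98, 97, 97] [97, 97, 91, 130, 245, 236, 234, 234, 233]
80 [[0.5422, -0.257, 0.172], [0.5484, -0.3104, 0.172]] 0.05375552902007621
[127, 126, 128, 119, 73, 65, 67, 66, 67] [94, 93, 89, 115, 214, 236, 233, 232, 232]
150 [[0.5128, -0.2606, 0.172], [0.5191, -0.3143, 0.172]] 0.05408866037203374
```

View pics/t3.png

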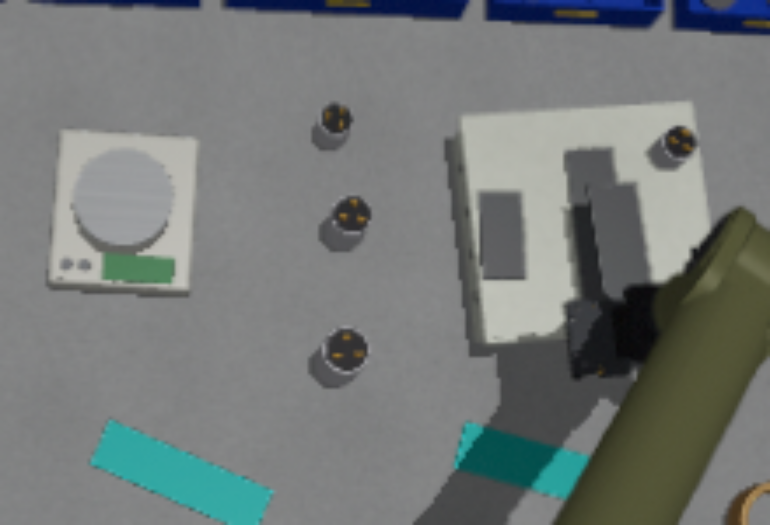

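Run:
```python
from h import *
c=read_camera("top")
px=np.array([(592,187),(637,183)])/3.5+np.array([210,100])-.5
u=np.array([np.cos(YAW),np.sin(YAW)])
for z in (.172,.165,.16,.15):
    P=plane(c,px,z).mean(0); print(z,P, (P[:2]-[.4655,-.2944])@u)
env.line_to([.4655,-.2944,.26],v=.12)
yw=.3; w=np.array([np.cos(yw),np.sin(yw)]); G=PAN-.078*w
env.movep([*G,.26],down(yw,-1))
env.line_to([*G,.13],v=.1); env.wait(.3)
print(status.get_time(),status.get_tcp_pos(),status.get_ft_force(),status.get_grip_width()*87)
c=read_camera("top"); cv2.imwrite("pics/t4.png",cv2.resize(c["frame"][90:220,190:310],None,fx=4.5,fy=4.5,interpolation=cv2.INTER_NEAREST))
s=read_camera("side"); cv2.imwrite("pics/s4.png",cv2.resize(s["frame"][80:230,190:360],None,fx=4,fy=4,interpolation=cv2.INTER_NEAREST))
```

```text
0.172 [ 0.63651159 -0.27381145  0.172     ] 0.17224448744560078
0.165 [ 0.63847695 -0.2757417   0.165     ] 0.17397538118986572
0.16 [ 0.63988079 -0.27712046  0.16      ] 0.17521173386434058
0.15 [ 0.64268845 -0.27987796  0.15      ] 0.17768443921329052
24.9417 [0.5510293  0.22504181 0.13029724] [ 0.59259825  0.40443897 -1.73042215] 54.24213145269257
```

View pics/t4.png

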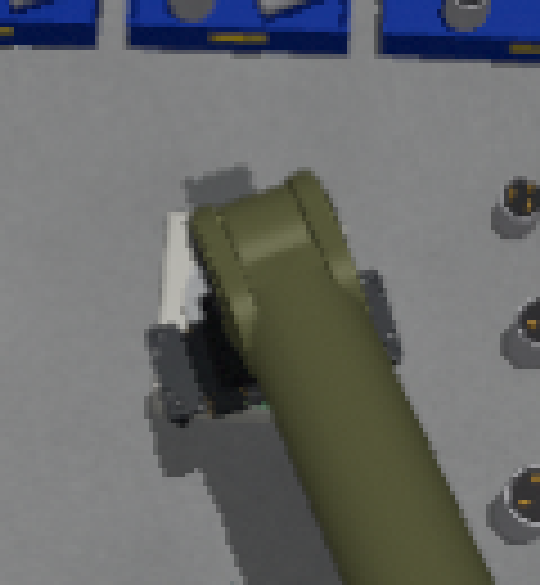

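View pics/s4.png

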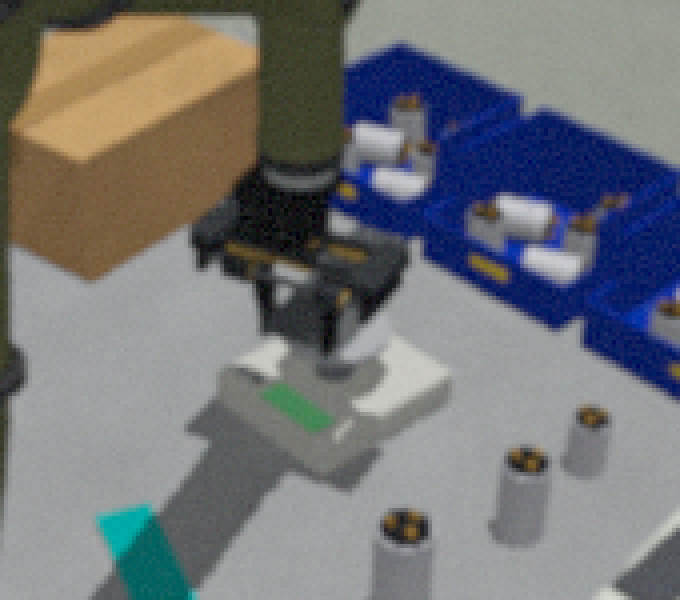

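The divider hangs over the white scale's pan. I'll lower it with contact sensing; a level sheet should touch at TCP z≈0.079.

Run:
```python
from h import *
w=np.array([np.cos(.3),np.sin(.3)]); G=PAN-.076*w
r=env.line_to([*G,.074],v=.025,contact_N=2.5)
print(r,status.get_time(),status.get_tcp_pos(),status.get_ft_force(),status.get_ft_torque())
s=read_camera("side"); cv2.imwrite("pics/s5.png",cv2.resize(s["frame"][100:210,220:320],None,fx=5.5,fy=5.5,interpolation=cv2.INTER_NEAREST))
c=read_camera("wrist"); cv2.imwrite("pics/w5.png",c["frame"])
```

```text
True 26.85 [0.55259807 0.22547274 0.07882782] [0.25257244 0.63576887 4.07420221] [-0.08963362  0.15474402 -0.01207664]
```

View pics/s5.png

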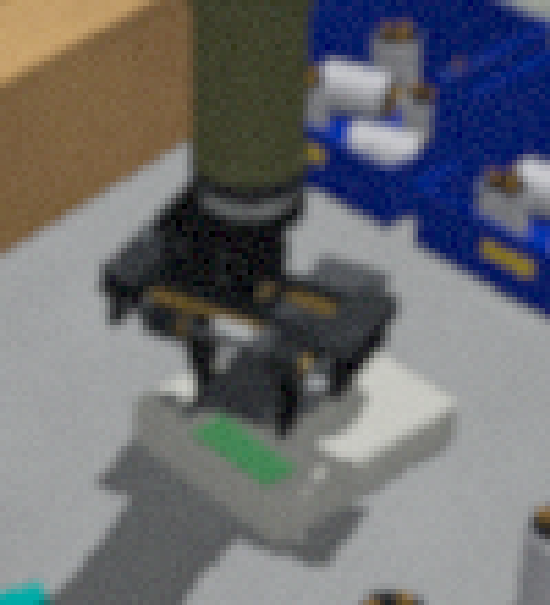

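View pics/w5.png

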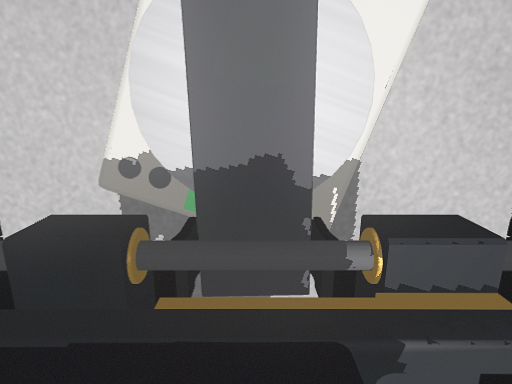

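Contact came at z=0.0788, so the sheet is level. The wrist view shows it lying centrally across the pan. I'll release, retreat straight up and check.

Run:
```python
from h import *
jaws.open_jaws(); env.wait(.2)
p=np.array(status.get_tcp_pos()); print(p,status.get_ft_force(),status.get_grip_width())
env.line_to([p[0],p[1],.25],v=.1)
env.goto_joints([-1.32, 0.321, -0.07, 1.45, 0.023, 1.371, -0.057]) 
print(status.get_time())
for n in ("top","side"):
    c=read_camera(n); f=c["frame"]; cv2.imwrite(f"pics/fin_{n}.png",f)
    x=f[110:205,190:300] if n=="top" else f[120:210,220:330]
    cv2.imwrite(f"pics/fin_{n}c.png",cv2.resize(x,None,fx=6,fy=6,interpolation=cv2.INTER_NEAREST))
c=read_camera("top"); cv2.imwrite("pics/fin_step.png",cv2.resize(c["frame"][115:215,325:430],None,fx=5.5,fy=5.5,interpolation=cv2.INTER_NEAREST))
g=c["frame"].mean(2); 
for (y0,y1,x0,x1,z) in ((110,205,200,290,.101),(128,195,365,396,.086)):
    m=np.zeros(g.shape,np.uint8); m[y0:y1,x0:x1]=g[y0:y1,x0:x1]<100
    ct=max(cv2.findContours(m,cv2.RETR_EXTERNAL,cv2.CHAIN_APPROX_NONE)[0],key=cv2.contourArea); r=cv2.minAreaRect(ct); P=plane(c,cv2.boxPoints(r),z); print(P.round(4).tolist(),np.linalg.norm(np.diff(P,axis=0),axis=1),P.mean(0))
```

```text
[0.55156096 0.22502216 0.07761656] [0.60593263 0.40311053 0.12925435] 0.9962034993487167
31.925
[[0.6747, 0.3864, 0.101], [0.7276, 0.2537, 0.101], [0.5158, 0.1749, 0.101], [0.4652, 0.3051, 0.101]] [0.1428362  0.22596528 0.13964029] [0.5958298  0.28001323 0.101     ]
[[0.6954, -0.2404, 0.086], [0.705, -0.2936, 0.086], [0.508, -0.3157, 0.086], [0.4994, -0.2634, 0.086]] [0.05410165 0.19820528 0.05303164] [ 0.60194187 -0.27827129  0.086     ]
```

View pics/fin_topc.png

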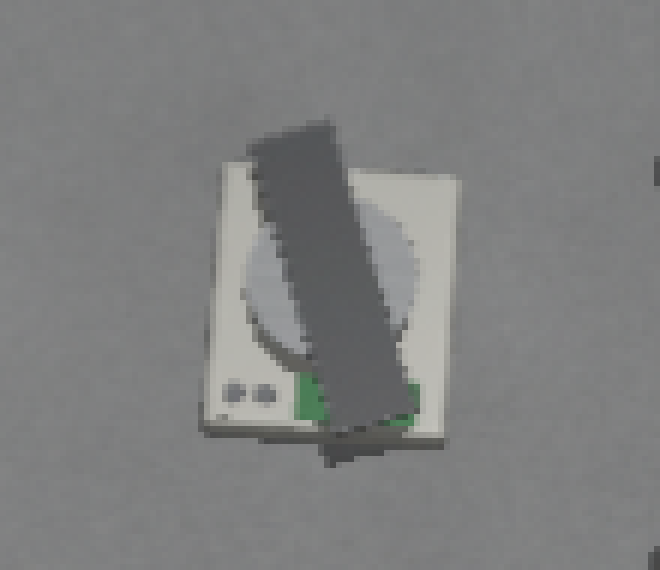

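View pics/fin_sidec.png

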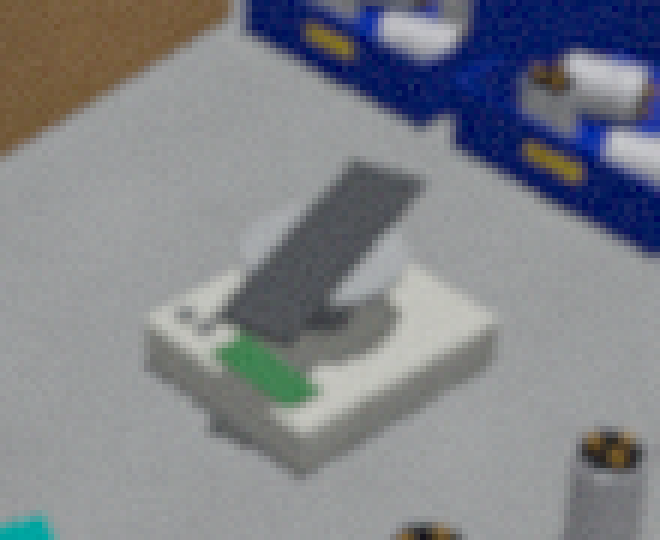

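View pics/fin_step.png

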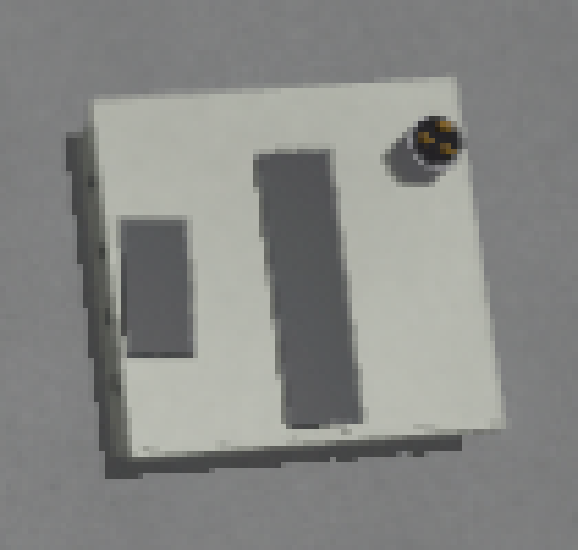

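The top view puts the divider's corner mean at (334,278) against the pan centre at (333,276). The lower divider's near end is at the same pixels as before. The automatic mask had merged the sheet with its shadow, so I'll redo the numbers from corners in both views.

Run:
```python
from h import *
for n,pts,o in (("top",[(250,150),(333,121),(418,410),(338,432)],(190,110)),("side",[(355,160),(425,180),(297,340),(225,315)],(220,120))):
    c=read_camera(n); P=plane(c,np.array(pts)/6+np.array(o)-.5,.101); print(n,P.round(4).tolist(),np.linalg.norm(P-np.roll(P,-1,0),axis=1).round(4),P.mean(0)[:2]-PAN)
print(status.get_time(),status.get_qvel())
```

```text
top [[0.7054, 0.3039, 0.101], [0.7266, 0.2515, 0.101], [0.5386, 0.1912, 0.101], [0.5229, 0.241, 0.101]] [0.0565 0.1974 0.0522 0.1931] [-0.0020253  -0.00108602]
side [[0.7091, 0.3029, 0.101], [0.7264, 0.2539, 0.101], [0.5421, 0.1883, 0.101], [0.5269, 0.2371, 0.101]] [0.052  0.1956 0.0511 0.1937] [ 0.00070952 -0.00246935]
32.175 [-0.00500569  0.00078631 -0.00494055  0.00061169 -0.00061788 -0.0005579
  0.00089325]
```

```bash
python3 -c "
from h import *
close_job(); print(status.get_time())"
```

```text
the job is handed in; nothing more can be done
the job is handed in; nothing more can be done
```

The top divider is lying flat across the middle of the white scale's pan, released, and the job was handed in at about 32 s of the 58 s allowed. No verdict is reported.

**What I did:** I pressed on the far half of the top divider with 5–7 N and dragged it about 91 mm, until roughly 5 cm stuck out over the step's front edge. I then pinched it across its width about 22 mm from the tip, lifted it, and set it on the pan. Contact came at z = 0.079 m, which is where a level sheet should touch. The arm then went back to its start pose, clear of everything.

**Last checks:**
- **Position:** the divider's centre is within about 3 mm of the pan's centre in both the top and side views.
- **Flatness:** the two views agree at both ends to about 4 mm when cast at the resting height of 0.101 m, so it is lying flat.
- **Lower divider:** it lies flat on the step, and its near end is within about 2.5 mm of its position before the drag.

**Checks that disagreed:**
- My automatic colour mask of the placed divider merged it with its surroundings and gave a wrong outline, so I measured from hand-picked corners instead.
- While it was held up, the wrist view hinted at about 3° of droop. The top view and the contact height did not support that.

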